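# Hang the eyepiece carrier on the keyhole stud of the sloped stand

## Robot

A 6-joint arm with a two-finger parallel gripper is mounted at the origin on the work surface. World frame = base frame: x ahead of the robot, y to its left, z up, the work surface at z = 0. Lengths are in m, angles in rad, forces in N, time in s.
With the tool pointing down it reaches from about 0.4 to 0.825 m from the base axis. Payload 7 kg.
Tool frame: the origin (TCP) lies on the centre line of the jaws, within the pads' length; the fingertips stand 22 mm ahead of it and the grasp point (between the pads) lies 3 mm ahead of it (arm.tcp_to_tips is the distance from the TCP to the fingertips, in m); z points along the fingers, y is the line along which they close (so a half turn about z gives the same grasp; the last joint's range is limited). The gripper opens to 88 mm and grips with 3 to 60 N. Pads are 19 mm wide; open, the fingers measure 130 mm over their backs; the gripper's body (78 mm by 193 mm) begins 47 mm behind the grasp point.
Start: joints at [-0.905, 0.359, 0.012, 0, -1.224, -0.288], TCP at [0.249, -0.627, 0.249] pointing down, gripper open.
Joint ranges: [-3.07, 3.07], [-1.43, 2.12], [-1.02, 1.25], [-3.03, 1.67], [-3.05, -0], [-3.03, 3.03]. Speed limits (rad/s): [2.39, 2.39, 3.01, 3.14, 3.14, 3.14].

## Interface

Orientations are given as [roll, pitch, yaw] about the fixed x, y, z axes, in that order (R = Rz(yaw) Ry(pitch) Rx(roll)).
In Python, from station import arm gives the robot as it stands.
- The arm moves only by the tool jog_arm, never from a script. Its argument "targets" is a list of rows, each an object of numbers: "dx", "dy", "dz": the shift along the tool's x, y, z in mm; "rx", "ry", "rz": the turn, a rotation vector about the tool's x, y, z in rad; "gripper": the closure, from 0 (fully open) to 1 (shut). In form: [{"dx": .., "dy": .., "dz": .., "rx": .., "ry": .., "rz": .., "gripper": ..}, ...]. A call has exactly 8 rows; each row is the pose to reach, as a shift and turn from the pose commanded when the call began, along the tool's axes at that moment; what a row does not reach only later rows make up. A row lasts 1/12 s, in which the tool goes at most 41.7 mm and 7.16 degrees, less where a joint would pass 70% of its speed; a pose out of reach is approached as far as the arm can. A call with a gripper value outside its range is refused whole. The fingers move at their own pace and stop on an object; "force" is the grip in N (left out, the last holds). Time passes only in rows, so rows that repeat a pose let the fingers close, or fill a call up. It gives the time, the measured TCP pose, the force, the opening and the grip force at its end, in the units of the state.
- arm.get_state(): the state, without advancing time (a new reading comes with each control period).
- arm.grab_frame(name): name is "side" or "top"; returns a dict with "frame" (400x640x3 uint8, red, green, blue), "z_map" (400x640 float32, m along the optical axis (not along the pixel's ray), 0 where there is no reading), "fx", "fy", "cx", "cy" (pixels), "distortion" ([k1, k2, p1, p2, k3] as OpenCV has them; the pictures are not rectified), "view" (4x4, takes a point from world to camera coordinates). Camera axes: x right, y down, z forward; pixel columns grow to the right and rows downward; lengths in m; the calibration is good to about 2 mm. A picture is of the moment at which its call begins.
- arm.job_done(): hands the job in; it is judged then, once.
The state is a dict: "t": time; "q": joint angles; "qd": joint speeds; "joint_efforts": joint torques, N m; "eef_pos": TCP position; "ee_rot": TCP orientation; "force": force on the tool from outside, world axes, zero at the start; "moment": the same for the moment, N m; "width": finger opening in m; "gripper_force": force on a finger pad.
Only numpy, scipy, OpenCV 4.12 (cv2) and the standard library are available. Lean on these libraries where they do the work, as an engineer would, in place of code of your own. Each camera call takes 0.05 s, during which the arm holds its last target. There are 200 camera calls.

## Task

Pick up the steel eyepiece carrier by its grip block and hang it on the sloped white stand: press the large round end of its keyhole over the stud head until the plate lies flat on the panel, then slide it down the slope until it locks fully home on the stud, straight on the panel, and let go. The stud is not exactly in the middle of its grey pad, so feel for it gently: never push the carrier against the stand or stud with more than about 80 N, and leave the other things on the bench where they are.

Things in the scene. Friction and masses are not known exactly. Their poses are not given: they have to be found in the camera images.
- carrier: Loose steel plate 120 (x) x 104 (y) x 5 mm, 0.64 to 0.9 kg with its load, flat on the bench at first; origin at the centre of its underside, z out of its top. On top, at x = -36 mm: a grey grip block at y = 0 and two black eyepieces 26 mm across, up to 36 mm above the underside, at y = +-37 mm. Hung properly its +x end points up the slope and its x and z axes agree with the panel's.
- hole (a point): Centre of the keyhole's large end at the plate's underside, at carrier x = +6 mm, y = 0: an octagonal through hole 21 mm across flats (the stud head is 18 mm). From it a slot 13 mm wide runs towards carrier +x and ends at x = +36.5 mm.
- slot_end (a point): Point at the plate's underside, 26 mm from hole towards carrier +x, where the stud's axis lies when the carrier is fully home (stud shank against the end of the slot).
- grip (a point): On the axis of the grip block, 34 mm above the plate's underside. The block is 16 mm thick along carrier x (pinch it in this direction), 36 mm along carrier y, and its top is 47 mm above the underside.
- panel: White sloped panel of the fixed stand, 170 (x, up the slope) x 160 mm (y, left), tilted 25 degrees, low edge towards the robot. Origin: middle of its upper face and of a grey pad 30 x 40 mm, 72.0 mm above the bench; z points out of the face. A steel stud stands square on the pad, within 7 mm of this origin along y and 3 mm along x: clamped by hand, firm, not tracked.
- stud_level (a point): Point on the panel's z axis, 12 mm out from its face: the level of the flat top of the stud's head (not its place across the face, which must be felt or seen). The head is 18 mm across and 4.5 mm thick, its rim bevelled 1.5 mm; below it a shank 9 mm across stands 7.5 mm out of the face. A plate pressed on off the hole stops at this level; where the hole fits it goes down to the face.
- blank_plate: Bystander: aluminium plate 80 x 60 x 6 mm with a plain round hole and no grip; leave it.
- eyepiece: Bystander: single black eyepiece, 30 mm across, 42 mm tall, standing.
- dropper: Bystander: amber dropper bottle, 36 mm across, 85 mm tall.
- dish: Bystander: shallow clear dish, 90 mm across, 16 mm tall.
- slide_box: Bystander: grey slide box, 90 x 170 x 35 mm.
- screwdriver: Bystander: screwdriver lying on the bench, 170 mm long.
- beaker: Bystander: glass beaker, 70 mm across, 90 mm tall.

How it is judged:
On the way, in this order (a step that is already met when the one before it is completed fails the run):
1. the carrier is lifted off the bench (height (world z) of carrier above 0.04 m), for 0.1 s.
2. the large end of the keyhole is pressed over the stud head, the plate down on the panel (z of hole in the frame of panel between -0.003 and 0.004 m and x of hole in the frame of panel between -0.007 and 0.007 m and y of hole in the frame of panel between -0.011 and 0.011 m), for 0.1 s.
At the end, for the whole second after the job is handed in: The carrier hangs locked on the stud: flat on the panel (slot_end within 3.5 mm of the face, plate normal within 0.05 rad), slot_end within 6 mm along the slope and 11 mm across it of the panel's origin (which allows for the stud's own offset), its x axis within 0.15 rad of the panel's, at rest (z of slot_end in the frame of panel between -0.003 and 0.0035 m and x of slot_end in the frame of panel between -0.006 and 0.006 m and y of slot_end in the frame of panel between -0.011 and 0.011 m and angle between the z axis of carrier and the z axis of panel, either way round below 0.05 rad and angle between the x axis of carrier and the x axis of panel, either way round below 0.15 rad and linear speed of carrier below 0.02 m/s); the robot touches nothing.
It fails at once if the carrier is pushed against the stand or stud with more than 80 N (contact force between carrier and panel above 80 N).
It fails at once if a bystander is moved by more than 30 mm (distance of any of blank_plate, eyepiece, dropper, dish, slide_box, screwdriver, beaker from where it was at the start of the episode above 0.03 m).
It also fails if it takes over 72 s, if anything falls off the work surface, if the arm or the gripper's body presses on something with over 40 N, if the wrist force passes 120 N, or if a joint passes its speed limit or range.

## Working session

There is one attempt and no reset: what is moved stays moved. The work goes in short steps, Python scripts to look and compute and a tool call to move; the robot and the scene stay as the last step left them, time stands still between calls to the robot, and variables do not carry over. Pictures are saved under pics/ and viewed, at most 10 in all, crops included, and the job is handed in when it is done.

Besides the shell and the picture viewer there is one more tool, called after ">>>" as name([rows], argument=value, ...), one row to a line, values as JSON. jog_arm: Moves the arm, as the interface text tells. Its arguments: {"type":"object","properties":{"targets":{"type":"array","items":{"type":"object","properties":{"dx":{"type":"number"},"dy":{"type":"number"},"dz":{"type":"number"},"rx":{"type":"number"},"ry":{"type":"number"},"rz":{"type":"number"},"gripper":{"type":"number"}}}},"force":{"type":"number"}},"required":["targets"]}

```bash
mkdir -p pics; ls; python3 - <<'E'
from station import arm
import cv2,pickle
s=arm.get_state();print({k:s[k] for k in('t','q','eef_pos','ee_rot','force','width')})
for n in('side','top'):
    f=arm.grab_frame(n);pickle.dump(f,open(f'{n}0.pkl','wb'))
    print(n,f['fx'],f['cx'],f['cy'],f['distortion'],f['view'].tolist() if hasattr(f['view'],'tolist') else f['view'])
    cv2.imwrite(f'pics/{n}0.png',f['frame'][:,:,::-1])
E
```

```text
pics
{'t': 0.0, 'q': array([-9.04864604e-01,  3.59380526e-01,  1.10823577e-02, -3.94497938e-04,
       -1.22408294e+00, -2.88106291e-01]), 'eef_pos': array([ 0.24884207, -0.62697915,  0.247629  ]), 'ee_rot': array([ 3.13996781e+00, -9.47743113e-05, -2.76390149e+00]), 'force': array([-0.57860729,  0.19079747, -0.32810493]), 'width': 0.08708362008502318}
side 490.75399170723176 321.3512388723745 198.96253445159718 [-0.07798343  0.          0.          0.          0.        ] [[-0.9871082214539214, -0.15979204936499714, 0.00915751591918337, 0.5724285702494301], [-0.12636925025489545, 0.7429720707212547, -0.65728480487395, 0.125431687095566], [0.09822510742214223, -0.6499684631487171, -0.753586640794543, 1.568874818289163], [0.0, 0.0, 0.0, 1.0]]
top 438.3705765392607 320.3199991193112 198.39533293977436 [0.03991723 0.         0.         0.         0.        ] [[0.0006066256864986973, -0.9998853943630371, -0.0151271327339258, 0.011640523719348355], [-0.9869313164554362, 0.0018389626887013399, -0.1611309865164647, 0.5805400738691942], [0.16114033822980528, 0.015027187218601279, -0.9868170930012717, 1.1417335093612195], [0.0, 0.0, 0.0, 1.0]]
```

View pics/top0.png

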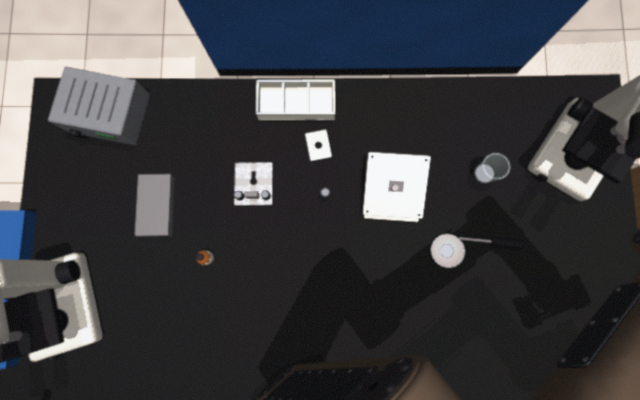

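View pics/side0.png

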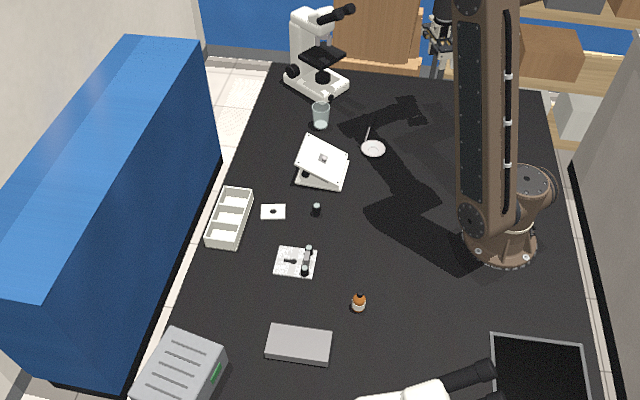

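```bash
cat > h.py <<'E'
import numpy as np,cv2,pickle
from scipy.spatial.transform import Rotation as Rn
def rays(f,px):
    K=np.array([[f['fx'],0,f['cx']],[0,f['fy'],f['cy']],[0,0,1]])
    u=cv2.undistortPoints(np.float64(px).reshape(-1,1,2),K,np.float64(f['distortion']))[:,0]
    V=np.array(f['view']);R=V[:3,:3]
    return -R.T@V[:3,3],np.c_[u,np.ones(len(u))]@R
def hit(f,px,p0,n):
    o,d=rays(f,px);n=np.asarray(n,float)
    return o+d*(((np.asarray(p0)-o)@n)/(d@n))[:,None]
def mask(f,box,lo,hi=256):
    g=cv2.cvtColor(f['frame'],cv2.COLOR_RGB2GRAY);m=np.zeros_like(g)
    x0,y0,x1,y1=box;m[y0:y1,x0:x1]=((g[y0:y1,x0:x1]>=lo)&(g[y0:y1,x0:x1]<hi))*255
    return m
def big(m):
    c,_=cv2.findContours(m,cv2.RETR_EXTERNAL,cv2.CHAIN_APPROX_NONE);return max(c,key=cv2.contourArea)[:,0].astype(float)
def panelR(yaw): return Rn.from_euler('ZY',[yaw,-np.deg2rad(25)]).as_matrix()
E
python3 - <<'E'
from h import *
T=pickle.load(open('top0.pkl','rb'));S=pickle.load(open('side0.pkl','rb'))
for f,n,bc,bp in((T,'top',(225,155,285,212),(355,145,440,228)),(S,'side',(265,240,325,285),(285,130,355,192))):
    c=hit(f,big(mask(f,bc,110)),[0,0,.005],[0,0,1])[:,:2]
    print(n,'carrier',cv2.minAreaRect((c*1000).astype(np.float32)))
    p=big(mask(f,bp,165));o=np.array([.6,-.2,.072]);yaw=0
    for i in range(5):
        R=panelR(yaw);q=(hit(f,p,o,R[:,2])-o)@R
        r=cv2.minAreaRect((q*1000).astype(np.float32));a=(r[2]+45)%90-45
        o=o+R@np.r_[np.array(r[0])/1000,0];o[2]=.072;yaw+=np.deg2rad(a)
    print(n,'panel',o,yaw,r)
ims=[]
for f,b in((T,(225,145,445,235)),(S,(265,130,355,290))):
    x0,y0,x1,y1=b;k=3.6
    im=cv2.resize(f['frame'][y0:y1,x0:x1,::-1],None,fx=k,fy=k,interpolation=cv2.INTER_CUBIC)
    ims.append(im)
cv2.imwrite('pics/c1.png',ims[0]);cv2.imwrite('pics/c2.png',ims[1])
E
```

```text
top carrier ((631.572021484375, 202.40647888183594), (124.39039611816406, 107.4936752319336), 1.0356547832489014)Traceback (most recent call last):
  File "<stdin>", line 9, in <module>
cv2.error: OpenCV(4.12.0) /io/opencv/modules/imgproc/src/convhull.cpp:143: error: (-215:Assertion failed) total >= 0 && (depth == CV_32F || depth == CV_32S) in function 'convexHull'
```

```bash
python3 - <<'E'
from h import *
T=pickle.load(open('top0.pkl','rb'));S=pickle.load(open('side0.pkl','rb'))
for f,n,bc,bp in((T,'top',(225,155,285,212),(355,145,440,228)),(S,'side',(265,240,325,285),(285,130,355,192))):
    c=hit(f,big(mask(f,bc,110)),[0,0,.005],[0,0,1])[:,:2]
    print(n,'carrier',cv2.minAreaRect((c*1000).astype(np.float32)))
    p=big(mask(f,bp,165));o=np.array([.6,-.2,.072]);yaw=0
    for i in range(5):
        R=panelR(yaw);q=((hit(f,p,o,R[:,2])-o)@R)[:,:2]
        r=cv2.minAreaRect((q*1000).astype(np.float32));a=(r[2]+45)%90-45
        o=o+R@np.r_[np.array(r[0])/1000,0];o[2]=.072;yaw+=np.deg2rad(a)
    print(n,'panel',o,yaw,r)
ims=[]
for f,b in((T,(225,145,445,235)),(S,(265,130,355,290))):
    x0,y0,x1,y1=b;k=3.6
    im=cv2.resize(f['frame'][y0:y1,x0:x1,::-1],None,fx=k,fy=k,interpolation=cv2.INTER_CUBIC)
    ims.append(im)
cv2.imwrite('pics/c1.png',ims[0]);cv2.imwrite('pics/c2.png',ims[1])
E
```

```text
top carrier ((631.572021484375, 202.40647888183594), (124.39039611816406, 107.4936752319336), 1.0356547832489014)
top panel [ 0.60628561 -0.18821599  0.072     ] -0.0700861985887287 ((0.00041961669921875, -0.00029754638671875), (180.6051788330078, 160.55409240722656), 1.1180791261722334e-05)
side carrier ((629.900390625, 191.55044555664062), (121.9914321899414, 125.7052993774414), 0.6276488304138184)
side panel [ 0.60643286 -0.15347596  0.072     ] -0.07126832129939248 ((0.0007171630859375, -0.0028076171875), (235.83837890625, 181.615234375), 89.99999237060547)
```

View pics/c1.png

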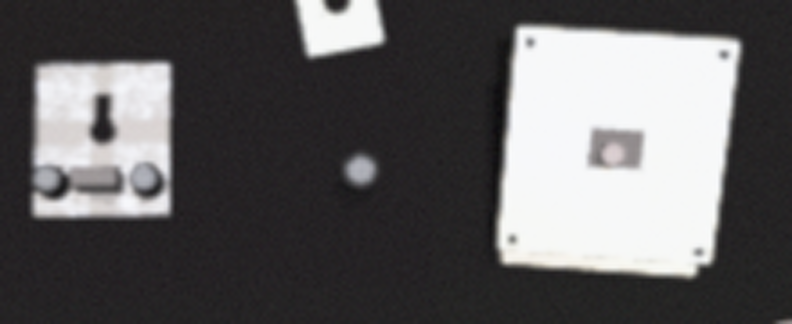

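View pics/c2.png

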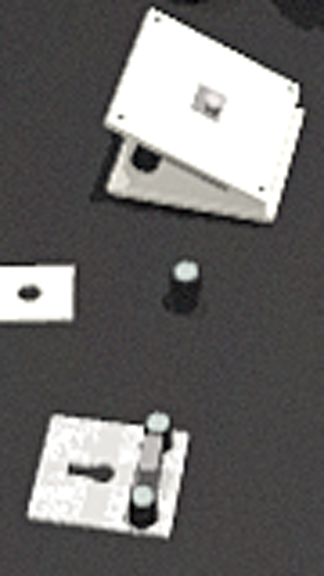

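```bash
python3 - <<'E'
from h import *
T=pickle.load(open('top0.pkl','rb'));S=pickle.load(open('side0.pkl','rb'))
def cen(f,p,off,w=2):
    g=cv2.cvtColor(f['frame'],cv2.COLOR_RGB2GRAY).astype(float)
    x,y=np.round((np.array(p)+.5)/3.6-.5+off).astype(int)
    W=np.clip(225-g[y-w:y+w+1,x-w:x+w+1],0,None);Y,X=np.mgrid[y-w:y+w+1,x-w:x+w+1]
    return [(W*X).sum()/W.sum(),(W*Y).sum()/W.sum()]
def L(p,off):return (np.array(p)+.5)/3.6-.5+off
t=dict(screws=[(530,43),(724,55),(699,252),(512,239)],pad=[(592,128),(643,131),(638,168),(588,165)],head=[(613,154)])
s=dict(screws=[(121,117),(158,18),(292,88),(262,187)],pad=[(209,101)],head=[(210,102)])
yaw=-.065
for n,f,d,off in(('top',T,t,np.array([225,145])),('side',S,s,np.array([265,130]))):
    o=np.array([.6,-.19,.072])
    px=[cen(f,p,off) for p in d['screws']];print(n,np.round(px,1).tolist())
    for i in range(6):
        R=panelR(yaw);q=hit(f,px,o,R[:,2]);m=q.mean(0)
        e=(q[0]+q[1]-q[2]-q[3])@R; e2=(q[0]+q[3]-q[1]-q[2])@R
        a=np.arctan2(e[1],e[0]);a2=np.arctan2(-e2[0],e2[1])
        yaw+=.5*(a+a2)/2; o=o+.7*(m-o)*[1,1,0]
    # correct to z=.072 is assumed at centre of screws
    print(n,'o',o.round(4),'mean z',m[2],'yaw',yaw,a,a2,'\n',(((q-o)@R)*1000).round(1).tolist())
    print('pad',(((hit(f,L(d['pad'],off),o,R[:,2])-o)@R)*1000).round(1).tolist())
    print('head',(((hit(f,L(d['head'],off),o+.012*R[:,2],R[:,2])-o)@R)*1000).round(1).tolist())
# carrier
off=np.array([225,145])
c=L([(36,63),(171,63),(170,215),(33,215)],off);print('plate',(hit(T,c,[0,0,.005],[0,0,1])*1000).round(1).tolist())
print('block top',(hit(T,L([(76,168),(121,168),(121,193),(76,193),(98,177)],off),[0,0,.047],[0,0,1])*1000).round(1).tolist())
print('hole',(hit(T,L([(102,130)],off),[0,0,.004],[0,0,1])*1000).round(1).tolist())
off=np.array([265,130])
print('sideplate',(hit(S,L([(52,415),(189,433),(168,535),(28,518)],off),[0,0,.005],[0,0,1])*1000).round(1).tolist())
zt=T['z_map'];print('depth block top',zt[190:198,250:256].round(3).tolist()[::3])
E
```

```text
top [[371.8, 156.3], [425.7, 159.7], [418.7, 214.6], [366.9, 211.0]]
top o [ 0.6097 -0.1892  0.072 ] mean z 0.07202513840077412 yaw -0.07067789355496092 -3.16094769254895e-05 -0.0003958909219581902 
 [[75.2, 70.0, 0.0], [75.1, -70.0, 0.0], [-75.2, -69.8, 0.0], [-75.1, 69.8, 0.0]]
pad [[14.3, 18.7, 0.0], [14.6, -18.6, 0.0], [-13.6, -18.0, -0.0], [-13.9, 18.9, 0.0]]
head [[-1.3, 3.2, 12.0]]
side [[298.1, 162.0], [309.9, 133.6], [347.4, 153.4], [337.0, 182.1]]
side o [ 0.6051 -0.196   0.072 ] mean z 0.07201648116847426 yaw -0.09148650203717576 0.013148901890262483 -0.014798429530668678 
 [[75.8, 75.2, 0.0], [75.5, -73.3, 0.0], [-77.6, -75.5, 0.0], [-73.6, 73.4, 0.0]]
pad [[2.1, 2.7, -0.0]]
head [[3.2, 15.2, 12.0]]
plate [[692.6, 256.3, 5.0], [692.4, 149.4, 5.0], [570.7, 147.9, 5.0], [570.9, 254.8, 5.0]]
block top [[600.5, 214.4, 47.0], [600.5, 180.4, 47.0], [581.3, 179.9, 47.0], [581.4, 213.9, 47.0], [593.6, 197.6, 47.0]]
hole [[638.6, 202.9, 4.0]]
sideplate [[690.5, 147.0, 5.0], [569.6, 145.9, 5.0], [569.7, 250.3, 5.0], [687.6, 253.5, 5.0]]
depth block top [[1.2400000095367432, 1.2380000352859497, 1.2359999418258667, 1.2369999885559082, 1.2369999885559082, 1.2419999837875366], [1.1950000524520874, 1.1929999589920044, 1.1950000524520874, 1.194000005722046, 1.194000005722046, 1.190999984741211], [1.190999984741211, 1.190999984741211, 1.190999984741211, 1.187999963760376, 1.194000005722046, 1.1990000009536743]]
```

```bash
cat > g.py <<'E'
import sys;from h import *
from station import arm
def st():
    s=arm.get_state();return s,np.array(s['eef_pos']),Rn.from_euler('xyz',s['ee_rot']).as_matrix()
def delta(pos,Rg):
    s,p,R=st();d=R.T@(np.array(pos)-p)*1000;r=Rn.from_matrix(R.T@Rg).as_rotvec()
    print('t',round(s['t'],2),'pos',(p*1e3).round(1),'d',d.round(1),'r',r.round(3),'f',s['force'].round(1),'w',round(s['width'],4))
def down(yaw):return Rn.from_euler('xyz',[np.pi,0,yaw]).as_matrix()
E
python3 -c "
from g import *
delta([.5956,.2017,.16],down(-np.pi/2+.012))"
```

```text
t 0.1 pos [ 248.8 -627.   247.7] d [-628.   642.3   88.6] r [ 1.000e-03  1.000e-03 -1.205e+00] f [-0.4  0.9  0.3] w 0.0874
```

>>> jog_arm([
  {"dx": -628,"dy": 642,"dz": 88,"rz": -1.205,"gripper": 0},
  {"dx": -628,"dy": 642,"dz": 88,"rz": -1.205,"gripper": 0},
  {"dx": -628,"dy": 642,"dz": 88,"rz": -1.205,"gripper": 0},
  {"dx": -628,"dy": 642,"dz": 88,"rz": -1.205,"gripper": 0},
  {"dx": -628,"dy": 642,"dz": 88,"rz": -1.205,"gripper": 0},
  {"dx": -628,"dy": 642,"dz": 88,"rz": -1.205,"gripper": 0},
  {"dx": -628,"dy": 642,"dz": 88,"rz": -1.205,"gripper": 0},
  {"dx": -628,"dy": 642,"dz": 88,"rz": -1.205,"gripper": 0},
])

```text
invalid input at $.targets[0]: expected keys dx, dy, dz, rx, ry, rz, gripper
```

```bash
python3 -c "
from g import *
delta([.5956,.2017,.16],down(-np.pi/2+.012))"
```

```text
t 0.1 pos [ 248.8 -627.   247.7] d [-628.   642.3   88.6] r [ 1.000e-03  1.000e-03 -1.205e+00] f [-0.4  0.9  0.3] w 0.0874
```

>>> jog_arm([
  {"dx": -628,"dy": 642,"dz": 88,"rx": 0,"ry": 0,"rz": -1.205,"gripper": 0},
  {"dx": -628,"dy": 642,"dz": 88,"rx": 0,"ry": 0,"rz": -1.205,"gripper": 0},
  {"dx": -628,"dy": 642,"dz": 88,"rx": 0,"ry": 0,"rz": -1.205,"gripper": 0},
  {"dx": -628,"dy": 642,"dz": 88,"rx": 0,"ry": 0,"rz": -1.205,"gripper": 0},
  {"dx": -628,"dy": 642,"dz": 88,"rx": 0,"ry": 0,"rz": -1.205,"gripper": 0},
  {"dx": -628,"dy": 642,"dz": 88,"rx": 0,"ry": 0,"rz": -1.205,"gripper": 0},
  {"dx": -628,"dy": 642,"dz": 88,"rx": 0,"ry": 0,"rz": -1.205,"gripper": 0},
  {"dx": -628,"dy": 642,"dz": 88,"rx": 0,"ry": 0,"rz": -1.205,"gripper": 0},
])

```text
t: 0.77
eef_pos: [0.3772, -0.3195, 0.2158]
ee_rot: [3.142, 0.0, -1.758]
force: [1.6, -0.4, 0.4]
width: 0.0876
gripper_force: 0.0
```

```bash
python3 -c "
from g import *
delta([.5956,.2017,.16],down(-np.pi/2+.012))"
```

```text
t 0.77 pos [ 377.2 -319.5  215.8] d [-552.7 -117.7   55.8] r [ 0.     0.    -0.199] f [ 1.6 -0.4  0.4] w 0.0876
```

>>> jog_arm([
  {"dx": -553,"dy": -118,"dz": 56,"rx": 0,"ry": 0,"rz": -0.19,"gripper": 0},
  {"dx": -553,"dy": -118,"dz": 56,"rx": 0,"ry": 0,"rz": -0.19,"gripper": 0},
  {"dx": -553,"dy": -118,"dz": 56,"rx": 0,"ry": 0,"rz": -0.19,"gripper": 0},
  {"dx": -553,"dy": -118,"dz": 56,"rx": 0,"ry": 0,"rz": -0.19,"gripper": 0},
  {"dx": -553,"dy": -118,"dz": 56,"rx": 0,"ry": 0,"rz": -0.19,"gripper": 0},
  {"dx": -553,"dy": -118,"dz": 56,"rx": 0,"ry": 0,"rz": -0.19,"gripper": 0},
  {"dx": -553,"dy": -118,"dz": 56,"rx": 0,"ry": 0,"rz": -0.19,"gripper": 0},
  {"dx": -553,"dy": -118,"dz": 56,"rx": 0,"ry": 0,"rz": -0.19,"gripper": 0},
])

```text
t: 1.43
eef_pos: [0.5074, -0.0141, 0.1831]
ee_rot: [-3.142, 0.0, -1.574]
force: [1.4, -0.7, 0.5]
width: 0.0875
gripper_force: 0.0
```

```bash
python3 -c "
from g import *
delta([.5956,.2017,.16],down(-np.pi/2+.012))"
```

```text
t 1.43 pos [507.4 -14.1 183.1] d [-216.1  -87.6   23.1] r [-0.     0.    -0.015] f [ 1.4 -0.7  0.5] w 0.0875
```

>>> jog_arm([
  {"dx": -216,"dy": -87,"dz": 23,"rx": 0,"ry": 0,"rz": -0.01,"gripper": 0},
  {"dx": -216,"dy": -87,"dz": 23,"rx": 0,"ry": 0,"rz": -0.01,"gripper": 0},
  {"dx": -216,"dy": -87,"dz": 23,"rx": 0,"ry": 0,"rz": -0.01,"gripper": 0},
  {"dx": -216,"dy": -87,"dz": 23,"rx": 0,"ry": 0,"rz": -0.01,"gripper": 0},
  {"dx": -216,"dy": -87,"dz": 23,"rx": 0,"ry": 0,"rz": -0.01,"gripper": 0},
  {"dx": -216,"dy": -87,"dz": 23,"rx": 0,"ry": 0,"rz": -0.01,"gripper": 0},
  {"dx": -216,"dy": -87,"dz": 23,"rx": 0,"ry": 0,"rz": -0.01,"gripper": 0},
  {"dx": -216,"dy": -87,"dz": 23,"rx": 0,"ry": 0,"rz": -0.01,"gripper": 0},
])

```text
t: 2.1
eef_pos: [0.5946, 0.2007, 0.1588]
ee_rot: [3.14, -0.001, -1.562]
force: [-0.2, -0.4, 0.2]
width: 0.088
gripper_force: 0.0
```

```bash
python3 -c "
from g import *
delta([.5956,.2007,.037],down(-np.pi/2+.012))"
```

```text
t 2.1 pos [594.6 200.7 158.8] d [-1.000e-01 -1.200e+00  1.218e+02] r [ 0.002 -0.001 -0.003] f [-0.2 -0.4  0.2] w 0.088
```

>>> jog_arm([
  {"dx": 0,"dy": -1,"dz": 30,"rx": 0,"ry": 0,"rz": 0,"gripper": 0},
  {"dx": 0,"dy": -1,"dz": 60,"rx": 0,"ry": 0,"rz": 0,"gripper": 0},
  {"dx": 0,"dy": -1,"dz": 85,"rx": 0,"ry": 0,"rz": 0,"gripper": 0},
  {"dx": 0,"dy": -1,"dz": 105,"rx": 0,"ry": 0,"rz": 0,"gripper": 0},
  {"dx": 0,"dy": -1,"dz": 117,"rx": 0,"ry": 0,"rz": 0,"gripper": 0},
  {"dx": 0,"dy": -1,"dz": 121,"rx": 0,"ry": 0,"rz": 0,"gripper": 0},
  {"dx": 0,"dy": -1,"dz": 121,"rx": 0,"ry": 0,"rz": 0,"gripper": 0.5},
  {"dx": 0,"dy": -1,"dz": 121,"rx": 0,"ry": 0,"rz": 0,"gripper": 0.7},
], force=50)

```text
t: 2.77
eef_pos: [0.5965, 0.1995, 0.0403]
ee_rot: [-3.14, 0.0, -1.564]
force: [0.9, 0.3, 0.8]
width: 0.0794
gripper_force: 0.0
```

>>> jog_arm([
  {"dx": 0,"dy": 0,"dz": 0,"rx": 0,"ry": 0,"rz": 0,"gripper": 0.8},
  {"dx": 0,"dy": 0,"dz": 0,"rx": 0,"ry": 0,"rz": 0,"gripper": 0.9},
  {"dx": 0,"dy": 0,"dz": 0,"rx": 0,"ry": 0,"rz": 0,"gripper": 1},
  {"dx": 0,"dy": 0,"dz": 0,"rx": 0,"ry": 0,"rz": 0,"gripper": 1},
  {"dx": 0,"dy": 0,"dz": 0,"rx": 0,"ry": 0,"rz": 0,"gripper": 1},
  {"dx": 0,"dy": 0,"dz": 0,"rx": 0,"ry": 0,"rz": 0,"gripper": 1},
  {"dx": 0,"dy": 0,"dz": 0,"rx": 0,"ry": 0,"rz": 0,"gripper": 1},
  {"dx": 0,"dy": 0,"dz": 0,"rx": 0,"ry": 0,"rz": 0,"gripper": 1},
], force=50)

```text
t: 3.43
eef_pos: [0.5959, 0.1995, 0.0392]
ee_rot: [-3.142, 0.0, -1.564]
force: [-0.2, -0.3, 0.4]
width: 0.0263
gripper_force: 0.0
```

>>> jog_arm([
  {"dx": 0,"dy": 0,"dz": 0,"rx": 0,"ry": 0,"rz": 0,"gripper": 1},
  {"dx": 0,"dy": 0,"dz": 0,"rx": 0,"ry": 0,"rz": 0,"gripper": 1},
  {"dx": 0,"dy": 0,"dz": 0,"rx": 0,"ry": 0,"rz": 0,"gripper": 1},
  {"dx": 0,"dy": 0,"dz": 0,"rx": 0,"ry": 0,"rz": 0,"gripper": 1},
  {"dx": 0,"dy": 0,"dz": 0,"rx": 0,"ry": 0,"rz": 0,"gripper": 1},
  {"dx": 0,"dy": 0,"dz": 0,"rx": 0,"ry": 0,"rz": 0,"gripper": 1},
  {"dx": 0,"dy": 0,"dz": 0,"rx": 0,"ry": 0,"rz": 0,"gripper": 1},
  {"dx": 0,"dy": 0,"dz": 0,"rx": 0,"ry": 0,"rz": 0,"gripper": 1},
], force=50)

```text
t: 4.1
eef_pos: [0.5955, 0.1993, 0.0391]
ee_rot: [3.141, -0.0, -1.564]
force: [-3.8, 0.9, 2.6]
width: 0.0156
gripper_force: 50.0
```

```bash
python3 -c "
from g import *
delta([.5956,.2007,.037],down(-np.pi/2+.012))"
```

```text
t 4.1 pos [595.5 199.3  39.1] d [-1.4 -0.1  2.1] r [ 0.001 -0.    -0.005] f [-3.8  0.9  2.6] w 0.0156
```

>>> jog_arm([
  {"dx": 0,"dy": 0,"dz": -5,"rx": 0,"ry": 0,"rz": 0,"gripper": 1},
  {"dx": 0,"dy": 0,"dz": -20,"rx": 0,"ry": 0,"rz": 0,"gripper": 1},
  {"dx": 0,"dy": 0,"dz": -45,"rx": 0,"ry": 0,"rz": 0,"gripper": 1},
  {"dx": 0,"dy": 0,"dz": -75,"rx": 0,"ry": 0,"rz": 0,"gripper": 1},
  {"dx": 0,"dy": 0,"dz": -110,"rx": 0,"ry": 0,"rz": 0,"gripper": 1},
  {"dx": 0,"dy": 0,"dz": -145,"rx": 0,"ry": 0,"rz": 0,"gripper": 1},
  {"dx": 0,"dy": 0,"dz": -170,"rx": 0,"ry": 0,"rz": 0,"gripper": 1},
  {"dx": 0,"dy": 0,"dz": -180,"rx": 0,"ry": 0,"rz": 0,"gripper": 1},
])

```text
t: 4.77
eef_pos: [0.5976, 0.2, 0.2235]
ee_rot: [-3.136, 0.003, -1.564]
force: [1.7, 0.4, -5.5]
width: 0.0157
gripper_force: 50.0
```

```bash
cat >> g.py <<'E'
O=np.array([.6097,-.1892,.072]);YAW=-.0707;P=panelR(YAW)
# tool axes for hung carrier: z=-Pz, y=-Px, x=-Py
TG=np.c_[-P[:,1],-P[:,0],-P[:,2]]
H=.0391   # TCP height over underside
E0=0.0    # carrier hole's panel-y offset from TCP
def tcp(hx,hy,hz): # hole position (mm) in panel frame -> TCP
    return O+P@np.array([hx/1e3-.042,hy/1e3-E0,hz/1e3+H])
def rep():
    s,p,R=st();q=P.T@(p-O)+[.042,E0,-H]
    print('t',round(s['t'],2),'hole mm',(q*1e3).round(1),'rot',Rn.from_matrix(R.T@TG).as_rotvec().round(4),'f panel',(P.T@s['force']).round(1),'m',(P.T@s['moment']).round(2),'w',round(s['width'],4))
E
python3 -c "
from g import *
delta(tcp(0,0,80),TG);rep();print(st()[0]['q'])"
```

```text
t 4.77 pos [597.6 200.  223.5] d [382.6  79.2  59.8] r [0.431 0.02  0.076] f [ 1.7  0.4 -5.5] w 0.0157
t 4.77 hole mm [ 70.2 387.4 115. ] rot [0.4306 0.0199 0.0758] f panel [-0.8  0.5 -5.6] m [ 0.12  0.05 -0.14] w 0.0157
[ 6.32787162e-01  2.98690775e-01 -1.33954094e-01  1.12301720e-03
 -1.13194030e+00 -6.26214946e-01]
```

>>> jog_arm([
  {"dx": 383,"dy": 79,"dz": 60,"rx": 0.431,"ry": 0.02,"rz": 0.076,"gripper": 1},
  {"dx": 383,"dy": 79,"dz": 60,"rx": 0.431,"ry": 0.02,"rz": 0.076,"gripper": 1},
  {"dx": 383,"dy": 79,"dz": 60,"rx": 0.431,"ry": 0.02,"rz": 0.076,"gripper": 1},
  {"dx": 383,"dy": 79,"dz": 60,"rx": 0.431,"ry": 0.02,"rz": 0.076,"gripper": 1},
  {"dx": 383,"dy": 79,"dz": 60,"rx": 0.431,"ry": 0.02,"rz": 0.076,"gripper": 1},
  {"dx": 383,"dy": 79,"dz": 60,"rx": 0.431,"ry": 0.02,"rz": 0.076,"gripper": 1},
  {"dx": 383,"dy": 79,"dz": 60,"rx": 0.431,"ry": 0.02,"rz": 0.076,"gripper": 1},
  {"dx": 383,"dy": 79,"dz": 60,"rx": 0.431,"ry": 0.02,"rz": 0.076,"gripper": 1},
])

```text
t: 5.43
eef_pos: [0.534, -0.1081, 0.1704]
ee_rot: [-2.713, -0.004, -1.642]
force: [1.5, -1.8, -6.4]
width: 0.0156
gripper_force: 50.0
```

```bash
python3 -c "
from g import *
delta(tcp(0,0,80),TG);rep();print(st()[0]['q'])"
```

```text
t 5.43 pos [ 534.  -108.1  170.4] d [75.5 10.1  4.7] r [ 0.008 -0.004  0.002] f [ 1.5 -1.8 -6.4] w 0.0156
t 5.43 hole mm [10.  75.5 84.4] rot [ 0.0076 -0.0038  0.0017] f panel [-1.2 -1.7 -6.5] m [-0.15  2.45  0.02] w 0.0156
[ 0.21412942  0.00168588 -0.87024651  0.40561755 -0.31023606 -0.64691233]
```

>>> jog_arm([
  {"dx": 38,"dy": 5,"dz": 2,"rx": 0.006,"ry": -0.003,"rz": 0,"gripper": 1},
  {"dx": 75,"dy": 10,"dz": 5,"rx": 0.007,"ry": -0.004,"rz": 0.001,"gripper": 1},
  {"dx": 75,"dy": 10,"dz": 5,"rx": 0.007,"ry": -0.004,"rz": 0.001,"gripper": 1},
  {"dx": 75,"dy": 10,"dz": 5,"rx": 0.007,"ry": -0.004,"rz": 0.001,"gripper": 1},
  {"dx": 75,"dy": 10,"dz": 5,"rx": 0.007,"ry": -0.004,"rz": 0.001,"gripper": 1},
  {"dx": 75,"dy": 10,"dz": 5,"rx": 0.007,"ry": -0.004,"rz": 0.001,"gripper": 1},
  {"dx": 75,"dy": 10,"dz": 5,"rx": 0.007,"ry": -0.004,"rz": 0.001,"gripper": 1},
  {"dx": 75,"dy": 10,"dz": 5,"rx": 0.007,"ry": -0.004,"rz": 0.001,"gripper": 1},
])

```text
t: 6.1
eef_pos: [0.5247, -0.1794, 0.1636]
ee_rot: [-2.704, 0.001, -1.639]
force: [-0.0, -0.2, -6.9]
width: 0.0157
gripper_force: 50.0
```

```bash
python3 -c "
from g import *
delta(tcp(0,0,80),TG);rep();print(st()[0]['q'])
for n in('side','top'):
    f=arm.grab_frame(n);pickle.dump(f,open(f'{n}1.pkl','wb'))
T=pickle.load(open('top1.pkl','rb'));S=pickle.load(open('side1.pkl','rb'))
a=cv2.resize(T['frame'][130:250,340:460,::-1],None,fx=4,fy=4,interpolation=cv2.INTER_CUBIC)
b=cv2.resize(S['frame'][90:210,280:360,::-1],None,fx=4,fy=4,interpolation=cv2.INTER_CUBIC)
cv2.imwrite('pics/d1.png',np.hstack([a,b]))"
```

```text
t 6.1 pos [ 524.7 -179.4  163.6] d [3.8 3.2 0.1] r [-0.001  0.001  0.002] f [-0.  -0.2 -6.9] w 0.0157
t 6.1 hole mm [ 3.2  3.8 80.1] rot [-0.0014  0.0014  0.0016] f panel [-2.9 -0.2 -6.3] m [ 0.03  2.69 -0.01] w 0.0157
[ 0.05455933  0.03629626 -0.77073276  0.15839053 -0.33277573 -0.26178479]
```

View pics/d1.png

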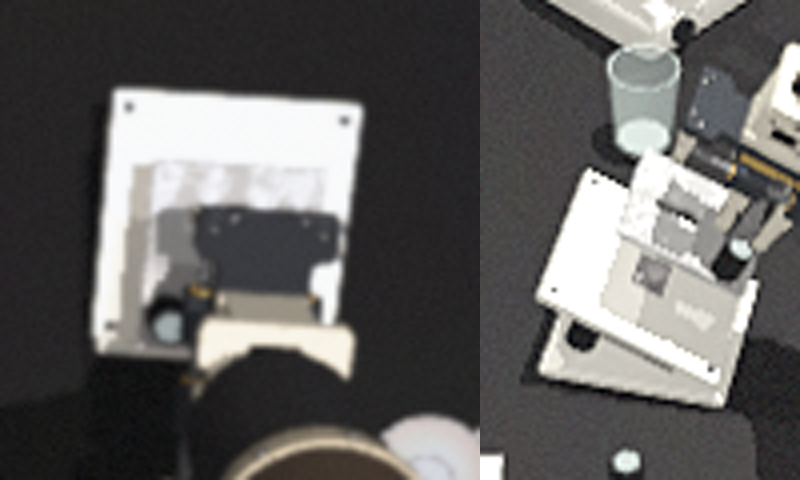

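```bash
python3 -c "
from g import *
T=pickle.load(open('top1.pkl','rb'));S=pickle.load(open('side1.pkl','rb'))
a=(np.array([(152,164),(327,164),(148,260)])+.5)/4-.5+[340,130]
b=(np.array([(650-480,150),(622-480,235)])+.5)/4-.5+[280,90]
n=P[:,2]
for f,p in((T,a),(S,b)): print((((hit(f,p,O+n*.0851,n)-O)@P)*1e3).round(1).tolist())
# T-image edge profile: gray along rows
g=cv2.cvtColor(T['frame'],cv2.COLOR_RGB2GRAY)
for r in (174,178,182): print(r,g[r,368:384].tolist(),g[r,414:430].tolist())
for c in (384,395,405): print(c,g[164:178,c].tolist())
"
```

```text
[[55.7, 59.9, 85.1], [62.8, -45.3, 85.1], [-4.9, 56.7, 85.1]]
[[52.2, -49.3, 85.1], [50.3, 57.5, 85.1]]
174 [249, 250, 250, 249, 241, 209, 188, 186, 186, 190, 215, 238, 234, 227, 232, 237] [239, 240, 240, 240, 237, 230, 236, 242, 248, 250, 250, 250, 248, 236, 152, 62]
178 [249, 250, 248, 242, 210, 188, 185, 187, 189, 201, 226, 239, 239, 239, 240, 233] [239, 240, 240, 235, 226, 223, 225, 242, 248, 249, 250, 249, 243, 182, 87, 43]
182 [249, 250, 249, 241, 209, 186, 186, 187, 185, 200, 228, 219, 182, 159, 148, 147] [169, 174, 161, 158, 171, 181, 202, 228, 235, 238, 244, 247, 235, 151, 61, 38]
384 [249, 249, 249, 250, 249, 243, 226, 237, 243, 243, 236, 240, 236, 226]
395 [250, 250, 249, 250, 249, 249, 243, 228, 236, 238, 238, 232, 231, 232]
405 [249, 249, 249, 249, 249, 249, 247, 240, 236, 228, 221, 218, 225, 234]
```

```bash
python3 -c "
from g import *
T=pickle.load(open('top1.pkl','rb'));n=P[:,2]
p=[(377.7,174),(419,174.3),(377.4,178),(418.5,178),(384,170),(395,170.8),(405,171.6)]
print((((hit(T,p,O+n*.0851,n)-O)@P)*1e3).round(1).tolist())
# stud head sub-pixel in initial picture
T0=pickle.load(open('top0.pkl','rb'));print(T0['frame'][178:194,386:406].mean(2).astype(int))
"
```

```text
[[47.4, 59.0, 85.1], [53.3, -40.7, 85.1], [37.3, 58.7, 85.1], [44.1, -40.6, 85.1], [58.3, 44.7, 85.1], [58.1, 17.9, 85.1], [57.8, -6.3, 85.1]]
[[248 248 247 248 247 247 247 247 247 248 247 247 248 248 248 248 247 247
  247 247]
 [248 248 247 243 241 241 243 244 243 243 246 247 247 247 247 247 246 246
  247 247]
 [248 247 243 224 210 211 222 225 223 224 232 236 235 236 237 238 238 240
  245 248]
 [248 247 239 198 163 159 166 168 167 166 178 178 180 179 189 192 193 211
  240 247]
 [248 247 237 183 146 143 141 143 143 143 144 144 143 146 149 150 153 183
  233 246]
 [248 247 235 175 144 140 141 141 144 145 144 142 142 143 143 142 145 179
  233 246]
 [248 245 227 170 141 140 136 146 157 163 157 151 146 142 142 142 147 185
  238 246]
 [248 244 225 168 142 135 131 161 185 193 187 169 152 144 142 142 149 192
  240 247]
 [248 243 221 165 139 135 154 187 204 206 203 190 166 148 143 144 154 201
  241 247]
 [247 241 205 156 133 129 171 200 210 209 209 197 170 148 142 142 154 203
  241 247]
 [247 237 187 146 130 121 168 201 210 210 208 197 169 147 142 143 159 209
  242 247]
 [247 239 190 147 126 114 144 188 203 206 199 182 158 146 141 144 166 219
  243 247]
 [247 239 196 161 144 130 135 162 181 190 177 162 153 148 147 149 178 227
  244 247]
 [247 241 220 210 199 190 184 179 187 195 196 194 191 182 180 181 199 232
  245 247]
 [248 246 243 243 242 240 238 236 236 239 240 241 239 233 230 231 233 239
  245 247]
 [248 248 247 247 247 247 246 246 246 247 247 247 247 246 245 245 245 245
  247 247]]
```

```bash
sed -i 's/^E0=0.0 /E0=0.004 /' g.py; python3 -c "
from g import *
rep();delta(tcp(-2,3,16),TG)"
```

```text
t 6.2 hole mm [ 3.5  7.7 80.2] rot [-0.0019  0.0015  0.0014] f panel [-2.8 -0.7 -5.3] m [ 0.02  2.73 -0.07] w 0.0159
t 6.2 pos [ 524.9 -179.5  163.9] d [ 4.8  5.6 64.2] r [-0.002  0.001  0.001] f [-0.3 -0.7 -6. ] w 0.0159
```

>>> jog_arm([
  {"dx": 3,"dy": 3,"dz": 15,"rx": -0.002,"ry": 0.001,"rz": 0.001,"gripper": 1},
  {"dx": 5,"dy": 5.5,"dz": 35,"rx": -0.002,"ry": 0.001,"rz": 0.001,"gripper": 1},
  {"dx": 5,"dy": 5.5,"dz": 50,"rx": -0.002,"ry": 0.001,"rz": 0.001,"gripper": 1},
  {"dx": 5,"dy": 5.5,"dz": 60,"rx": -0.002,"ry": 0.001,"rz": 0.001,"gripper": 1},
  {"dx": 5,"dy": 5.5,"dz": 63,"rx": -0.002,"ry": 0.001,"rz": 0.001,"gripper": 1},
  {"dx": 5,"dy": 5.5,"dz": 63,"rx": -0.002,"ry": 0.001,"rz": 0.001,"gripper": 1},
  {"dx": 5,"dy": 5.5,"dz": 63,"rx": -0.002,"ry": 0.001,"rz": 0.001,"gripper": 1},
  {"dx": 5,"dy": 5.5,"dz": 63,"rx": -0.002,"ry": 0.001,"rz": 0.001,"gripper": 1},
])

```text
t: 6.87
eef_pos: [0.5465, -0.1866, 0.1054]
ee_rot: [-2.704, 0.0, -1.642]
force: [-0.1, -0.2, -5.9]
width: 0.0159
gripper_force: 50.0
```

```bash
python3 -c "
from g import *
rep();delta(tcp(-2,3,10),TG);print(st()[0]['q'])"
```

```text
t 6.87 hole mm [-1.1  2.2 17.9] rot [-0.0013  0.0001 -0.0005] f panel [-2.5 -0.2 -5.3] m [0.05 2.66 0.03] w 0.0159
t 6.87 pos [ 546.5 -186.6  105.4] d [-0.8  0.9  7.9] r [-0.001  0.    -0.001] f [-0.1 -0.2 -5.9] w 0.0159
[ 0.0168008   0.16714922 -0.85227658  0.31143249 -0.1209413  -0.38913232]
```

```bash
cat > ik.py <<'E'
from g import *
from scipy.optimize import least_squares
D=[([-.9048646,.3593805,.0110824,-.0004,-1.224083,-.2881],[.24884,-.62698,.24763],[3.13997,-.0001,-2.7639]),
([.632787,.298691,-.133954,.001123,-1.13194,-.626215],[.5976,.2,.2235],[-3.136,.003,-1.564]),
([.214129,.001686,-.870247,.405618,-.310236,-.646912],[.534,-.1081,.1704],[-2.713,-.004,-1.642]),
([.054559,.036296,-.770733,.158391,-.332776,-.261785],[.5247,-.1794,.1636],[-2.704,.001,-1.639]),
([.0168,.167149,-.852277,.311433,-.120941,-.389132],[.5465,-.1866,.1054],[-2.704,0,-1.642])]
A=[];b=[]
for q,p,r in D:
    u=np.array([np.cos(q[0]),np.sin(q[0]),0]);tz=Rn.from_euler('xyz',r).as_matrix()[:,2];f=q[1]-q[2]
    A+=[[1,0,np.sin(q[1]),np.cos(f),np.sin(f),tz@u],[0,1,np.cos(q[1]),-np.sin(f),np.cos(f),tz[2]]];b+=[u@p,p[2]]
A=np.array(A);b=np.array(b)
# prior-regularised
x=np.linalg.lstsq(A,b,rcond=1e-3)[0]
def ik(pos,R,q0):
    tz=R[:,2]
    w=pos-x[5]*tz;q1=np.arctan2(w[1],w[0]);r=np.hypot(*w[:2])
    F=lambda v:[x[0]+x[2]*np.sin(v[0])+x[3]*np.cos(v[0]-v[1])+x[4]*np.sin(v[0]-v[1])-r,x[1]+x[2]*np.cos(v[0])-x[3]*np.sin(v[0]-v[1])+x[4]*np.cos(v[0]-v[1])-w[2]]
    v=least_squares(F,q0).x;f=v[0]-v[1]
    fa=np.array([np.cos(f)*np.cos(q1),np.cos(f)*np.sin(q1),-np.sin(f)]);la=np.array([-np.sin(q1),np.cos(q1),0]);up=np.cross(fa,la)
    c=[tz@fa,tz@la,tz@up]
    return q1,v,f,np.arccos(c[0]),c[1],c[2]
if __name__=='__main__':
    print('params',x.round(4),'res mm',((A@x-b)*1e3).round(1),np.linalg.svd(A)[1].round(3))
    for h in((0,0,80),(-1,2.2,17.9),(-1,2,0),(-10,2,0),(-20,2,0),(-27,2,0),(-27,2,30)):
        a=ik(tcp(*h),TG,[.16,-.85]);print(h,[np.round(k,3) for k in a])
E
python3 ik.py
```

```text
params [0.1774 0.0285 0.4857 0.2874 0.0615 0.1987] res mm [ -7.8  -3.4   8.1   5.9  -9.6 -17.3   7.6   5.3   1.7   9.5] [4.35  3.202 0.769 0.448 0.109 0.044]
(0, 0, 80) [np.float64(-0.392), array([ 0.114, -0.708]), np.float64(0.823), np.float64(0.357), np.float64(0.134), np.float64(-0.323)]
(-1, 2.2, 17.9) [np.float64(-0.372), array([ 0.246, -0.781]), np.float64(1.027), np.float64(0.177), np.float64(0.125), np.float64(-0.124)]
(-1, 2, 0) [np.float64(-0.368), array([ 0.287, -0.795]), np.float64(1.083), np.float64(0.142), np.float64(0.124), np.float64(-0.068)]
(-10, 2, 0) [np.float64(-0.373), array([ 0.282, -0.824]), np.float64(1.107), np.float64(0.134), np.float64(0.126), np.float64(-0.045)]
(-20, 2, 0) [np.float64(-0.378), array([ 0.277, -0.856]), np.float64(1.134), np.float64(0.13), np.float64(0.128), np.float64(-0.019)]
(-27, 2, 0) [np.float64(-0.382), array([ 0.274, -0.879]), np.float64(1.153), np.float64(0.13), np.float64(0.13), np.float64(0.0)]
(-27, 2, 30) [np.float64(-0.391), array([ 0.2  , -0.852]), np.float64(1.052), np.float64(0.168), np.float64(0.133), np.float64(-0.101)]
```

```bash
sed -i 's/rcond=1e-3/rcond=None/; s/q1=np.arctan2(w\[1\],w\[0\]);r=np.hypot(\*w\[:2\])/rr=np.hypot(*w[:2]);q1=np.arctan2(w[1],w[0])+np.arcsin(LO\/rr);r=np.sqrt(rr*rr-LO*LO)/' ik.py
sed -i 's/^def ik/LO=np.mean([(np.cross(np.array(p)-x[5]*Rn.from_euler("xyz",r).as_matrix()[:,2],[np.cos(q[0]),np.sin(q[0]),0]))[2] for q,p,r in D]);print("LO",LO)\ndef ik/' ik.py; python3 ik.py
```

```text
LO 0.19296946243458504
params [0.1774 0.0285 0.4857 0.2874 0.0615 0.1987] res mm [ -7.8  -3.4   8.1   5.9  -9.6 -17.3   7.6   5.3   1.7   9.5] [4.35  3.202 0.769 0.448 0.109 0.044]
(0, 0, 80) [np.float64(0.027), array([ 0.034, -0.801]), np.float64(0.835), np.float64(0.304), np.float64(-0.041), np.float64(-0.297)]
(-1, 2.2, 17.9) [np.float64(0.027), array([ 0.179, -0.882]), np.float64(1.061), np.float64(0.086), np.float64(-0.041), np.float64(-0.075)]
(-1, 2, 0) [np.float64(0.025), array([ 0.226, -0.898]), np.float64(1.124), np.float64(0.042), np.float64(-0.04), np.float64(-0.012)]
(-10, 2, 0) [np.float64(0.027), array([ 0.22 , -0.928]), np.float64(1.149), np.float64(0.043), np.float64(-0.041), np.float64(0.012)]
(-20, 2, 0) [np.float64(0.029), array([ 0.215, -0.962]), np.float64(1.177), np.float64(0.058), np.float64(-0.042), np.float64(0.04)]
(-27, 2, 0) [np.float64(0.03), array([ 0.211, -0.986]), np.float64(1.197), np.float64(0.074), np.float64(-0.042), np.float64(0.061)]
(-27, 2, 30) [np.float64(0.033), array([ 0.127, -0.955]), np.float64(1.082), np.float64(0.07), np.float64(-0.044), np.float64(-0.055)]
```

>>> jog_arm([
  {"dx": -0.5,"dy": 0.5,"dz": 2,"rx": 0,"ry": 0,"rz": 0,"gripper": 1},
  {"dx": -0.8,"dy": 0.7,"dz": 4,"rx": 0,"ry": 0,"rz": 0,"gripper": 1},
  {"dx": -0.8,"dy": 0.7,"dz": 5,"rx": 0,"ry": 0,"rz": 0,"gripper": 1},
  {"dx": -0.8,"dy": 0.7,"dz": 6,"rx": 0,"ry": 0,"rz": 0,"gripper": 1},
  {"dx": -0.8,"dy": 0.7,"dz": 7,"rx": 0,"ry": 0,"rz": 0,"gripper": 1},
  {"dx": -0.8,"dy": 0.7,"dz": 7.5,"rx": 0,"ry": 0,"rz": 0,"gripper": 1},
  {"dx": -0.8,"dy": 0.7,"dz": 8,"rx": 0,"ry": 0,"rz": 0,"gripper": 1},
  {"dx": -0.8,"dy": 0.7,"dz": 8,"rx": 0,"ry": 0,"rz": 0,"gripper": 1},
])

```text
t: 7.53
eef_pos: [0.5492, -0.1861, 0.0975]
ee_rot: [-2.705, 0.001, -1.641]
force: [-0.2, 3.9, -6.7]
width: 0.0156
gripper_force: 50.0
```

```bash
python3 -c "
from g import *
rep();delta(tcp(-2,3,8),TG);print(st()[0]['q'])"
```

```text
t 7.53 hole mm [-2.1  2.8  9.6] rot [-0.0002  0.0009 -0.0002] f panel [-3.3  3.9 -5.9] m [1.43 2.98 0.13] w 0.0156
t 7.53 pos [ 549.2 -186.1   97.5] d [-0.2 -0.1  1.6] r [-0.     0.001 -0.   ] f [-0.2  3.9 -6.7] w 0.0156
[-0.01631933  0.18175844 -0.91156827  0.48931814 -0.04692441 -0.53830093]
```

```bash
cat > fk.py <<'E'
from g import *
import itertools
exec(open('ik.py').read().split('A=[]')[0].split('import least_squares')[1])
D.append(([-.01631933,.18175844,-.91156827,.48931814,-.04692441,-.53830093],[.5492,-.1861,.0975],[-2.705,.001,-1.641]))
def fr(q,s):
    a=['z','y','y','x','y','x'];g=[1,1,-1,s[0],-1,s[1]];R=[Rn.identity()]
    for k in range(6): R.append(R[-1]*Rn.from_euler(a[k],g[k]*q[k]))
    return R
best=None
for s in itertools.product([1,-1],[1,-1]):
    C=[fr(q,s)[-1].inv()*Rn.from_euler('xyz',r) for q,p,r in D]
    m=Rn.concatenate(C).mean();e=max((m.inv()*c).magnitude() for c in C)
    if best is None or e<best[0]: best=(e,s,m)
e,s,Cm=best
use=[(0,2),(1,0),(1,1),(2,2),(3,0),(3,2),(4,0),(5,0),(6,0),(6,1),(6,2)]
M=lambda q:np.hstack([fr(q,s)[i].as_matrix()[:,[j]] for i,j in use])
A=np.vstack([M(q) for q,_,_ in D]);b=np.hstack([p for _,p,_ in D])
lam=2e-3
x=np.linalg.lstsq(np.vstack([A,lam*np.eye(len(use))]),np.r_[b,np.zeros(len(use))],rcond=None)[0]
if __name__=='__main__':
    print('orient err',e,s,Cm.as_matrix().round(3).tolist());print(list(zip(use,x.round(3))));print(((A@x-b)*1e3).round(1))
E
python3 fk.py
```

```text
orient err 0.0005139743228147859 (-1, -1) [[0.0, -0.0, 1.0], [-1.0, 0.0, 0.0], [-0.0, -1.0, -0.0]]
[((0, 2), np.float64(-0.006)), ((1, 0), np.float64(0.13)), ((1, 1), np.float64(-0.175)), ((2, 2), np.float64(0.524)), ((3, 0), np.float64(0.15)), ((3, 2), np.float64(0.081)), ((4, 0), np.float64(0.15)), ((5, 0), np.float64(0.107)), ((6, 0), np.float64(0.107)), ((6, 1), np.float64(-0.009)), ((6, 2), np.float64(0.023))]
[ -1.9   4.7  -4.1   5.4  -0.9   4.5 -11.5   1.2 -15.4   9.2  10.5   8.9
   9.7   2.    7.9  -7.7 -12.8  -1.8]
```

```bash
sed -i 's/^use=.*/use=[(0,2),(1,0),(2,2),(3,0),(3,2),(4,1),(4,2),(5,1),(6,0),(6,1),(6,2)]/; s/^lam=.*/lam=1e-3/' fk.py; python3 fk.py
```

```text
orient err 0.0005139743228147859 (-1, -1) [[0.0, -0.0, 1.0], [-1.0, 0.0, 0.0], [-0.0, -1.0, -0.0]]
[((0, 2), np.float64(0.199)), ((1, 0), np.float64(-0.0)), ((2, 2), np.float64(0.602)), ((3, 0), np.float64(0.464)), ((3, 2), np.float64(-0.0)), ((4, 1), np.float64(-0.096)), ((4, 2), np.float64(0.0)), ((5, 1), np.float64(-0.096)), ((6, 0), np.float64(0.356)), ((6, 1), np.float64(-0.0)), ((6, 2), np.float64(-0.0))]
[-0.   0.  -0.   0.   0.   0.   0.  -0.  -0.1 -0.  -0.   0.   0.   0.
  0.  -0.  -0.   0. ]
```

```bash
cat >> fk.py <<'E'
from scipy.optimize import least_squares
LB=[-3.07,-1.43,-1.02,-3.03,-3.05,-3.03];UB=[3.07,2.12,1.25,1.67,0,3.03]
def ik(p,R,q0,bound=True):
    def F(q): return np.r_[(M(q)@x-p)*1e3,(Rn.from_matrix(R).inv()*fr(q,s)[-1]*Cm).as_rotvec()*300]
    B=(np.array(LB)+1e-4,np.array(UB)-1e-4) if bound else (-np.inf,np.inf)
    return least_squares(F,np.clip(q0,*B),bounds=B,x_scale=1.0,max_nfev=400)
E
python3 - <<'E'
from fk import *
q0=np.array(D[-1][0])
for tilt in(0,.03,-.03):
  print('tilt',tilt);q=q0
  for h in((-2,3,5),(-2,3,0),(-8,3,0),(-14,3,0),(-20,3,0),(-27,3,0),(-27,3,40)):
    R=TG@Rn.from_rotvec([tilt,0,0]).as_matrix()
    r=ik(tcp(*h),R,q);print(h,r.x.round(3),'err',round(r.cost,3));q=r.x
# alt families
print('alts')
rng=np.random.default_rng(0);S=set()
for h in((-2,3,0),(-27,3,0)):
  for flip in(0,1):
    R=TG@Rn.from_rotvec([0,0,np.pi*flip]).as_matrix();sol=set()
    for i in range(25):
        r=ik(tcp(*h),R,rng.uniform(LB,UB))
        if r.cost<1e-2: sol.add(tuple(r.x.round(2)))
    print(h,flip,sol)
E
```

```text
tilt 0
(-2, 3, 5) [-0.013  0.193 -0.902  0.465 -0.047 -0.517] err 0.679
(-2, 3, 0) [-0.01   0.205 -0.891  0.433 -0.047 -0.488] err 2.227
(-8, 3, 0) [-0.008  0.203 -0.895  0.411 -0.046 -0.468] err 4.508
(-14, 3, 0) [-0.005  0.201 -0.899  0.388 -0.044 -0.447] err 7.475
(-20, 3, 0) [-0.003  0.199 -0.903  0.365 -0.042 -0.426] err 11.046
(-27, 3, 0) [-0.     0.197 -0.907  0.338 -0.04  -0.401] err 15.859
(-27, 3, 40) [ 0.028  0.102 -0.902  0.307 -0.138 -0.394] err 0.0
tilt 0.03
(-2, 3, 5) [-0.005  0.192 -0.883  0.359 -0.039 -0.418] err 14.443
(-2, 3, 0) [-0.003  0.204 -0.871  0.327 -0.039 -0.388] err 18.691
(-8, 3, 0) [-0.001  0.203 -0.875  0.304 -0.036 -0.366] err 23.379
(-14, 3, 0) [ 0.001  0.201 -0.879  0.28  -0.034 -0.344] err 28.32
(-20, 3, 0) [ 0.003  0.199 -0.883  0.255 -0.032 -0.321] err 33.421
(-27, 3, 0) [ 0.005  0.198 -0.887  0.226 -0.029 -0.294] err 39.452
(-27, 3, 40) [-0.027  0.094 -0.99   0.535 -0.028 -0.574] err 2.186
tilt -0.03
(-2, 3, 5) [ 0.026  0.202 -0.805  0.235 -0.164 -0.32 ] err 0.0
(-2, 3, 0) [ 0.022  0.212 -0.813  0.258 -0.145 -0.341] err 0.0
(-8, 3, 0) [ 0.019  0.209 -0.84   0.294 -0.123 -0.374] err 0.0
(-14, 3, 0) [ 0.011  0.205 -0.874  0.356 -0.093 -0.429] err 0.0
(-20, 3, 0) [-0.011  0.2   -0.921  0.469 -0.05  -0.523] err 0.087
(-27, 3, 0) [-0.008  0.198 -0.926  0.443 -0.048 -0.5  ] err 1.18
(-27, 3, 40) [ 0.039  0.11  -0.841  0.201 -0.22  -0.297] err 0.0
alts
(-2, 3, 0) 0 set()
(-2, 3, 0) 1 set()
(-27, 3, 0) 0 set()
(-27, 3, 0) 1 set()
```

```bash
cat >> fk.py <<'E'
def goal(hx,hy,hz,t):
    Rt=Rn.from_euler('y',t).as_matrix()   # +t: upper end down
    return O+P@(np.array([hx,hy,hz])/1e3+Rt@[-.042,-E0,H]),P@Rt@P.T@TG
def rp():
    sx,p,R=st();Rt=P.T@R@TG.T@P;h=P.T@(p-O)-Rt@[-.042,-E0,H]
    print('t',round(sx['t'],2),'hole',(h*1e3).round(1),'rv',Rn.from_matrix(Rt).as_rotvec().round(3),'f',(P.T@sx['force']).round(1),'m',(P.T@sx['moment']).round(2),'w',round(sx['width'],4),'q',sx['q'].round(3))
def go(*a):
    p,R=goal(*a);delta(p,R);r=ik(p,R,st()[0]['q']);print('  ik',r.x.round(3),round(r.cost,3))
E
python3 - <<'E'
from fk import *
rp();go(-2,4,8,.03);go(-2,4,1.6,.03)
for t in (.03,.04,.05,.06):
    print(t);go(-14,4,54*t,t);go(-28,4,54*t,t)
E
```

```text
t 7.53 hole [-2.1  2.8  9.6] rv [ 0.001 -0.    -0.   ] f [-3.3  3.9 -5.9] m [1.43 2.98 0.13] w 0.0156 q [-0.016  0.182 -0.912  0.489 -0.047 -0.538]
t 7.53 pos [ 549.2 -186.1   97.5] d [-1.2 -1.3  0.4] r [-0.03   0.001 -0.   ] f [-0.2  3.9 -6.7] w 0.0156
  ik [ 0.029  0.193 -0.798  0.223 -0.18  -0.312] 0.0
t 7.53 pos [ 549.2 -186.1   97.5] d [-1.2 -1.3  6.8] r [-0.03   0.001 -0.   ] f [-0.2  3.9 -6.7] w 0.0156
  ik [ 0.026  0.206 -0.807  0.247 -0.157 -0.333] 0.0
0.03
t 7.53 pos [ 549.2 -186.1   97.5] d [-1.2 10.7  6.7] r [-0.03   0.001 -0.   ] f [-0.2  3.9 -6.7] w 0.0156
  ik [ 0.019  0.199 -0.86   0.321 -0.112 -0.402] 0.0
t 7.53 pos [ 549.2 -186.1   97.5] d [-1.2 24.7  6.7] r [-0.03   0.001 -0.   ] f [-0.2  3.9 -6.7] w 0.0156
  ik [-0.009  0.19  -0.934  0.465 -0.048 -0.521] 0.639
0.04
t 7.53 pos [ 549.2 -186.1   97.5] d [-1.2 10.3  5.8] r [-0.04   0.001 -0.   ] f [-0.2  3.9 -6.7] w 0.0156
  ik [ 0.028  0.2   -0.826  0.25  -0.154 -0.338] 0.0
t 7.53 pos [ 549.2 -186.1   97.5] d [-1.2 24.3  5.8] r [-0.04   0.001 -0.   ] f [-0.2  3.9 -6.7] w 0.0156
  ik [ 0.016  0.192 -0.893  0.353 -0.097 -0.431] 0.0
0.05
t 7.53 pos [ 549.2 -186.1   97.5] d [-1.2  9.9  4.9] r [-0.05   0.001 -0.   ] f [-0.2  3.9 -6.7] w 0.0156
  ik [ 0.031  0.201 -0.802  0.208 -0.187 -0.299] 0.0
t 7.53 pos [ 549.2 -186.1   97.5] d [-1.2 23.9  4.9] r [-0.05   0.001 -0.   ] f [-0.2  3.9 -6.7] w 0.0156
  ik [ 0.028  0.193 -0.853  0.262 -0.145 -0.352] 0.0
0.06
t 7.53 pos [ 549.2 -186.1   97.5] d [-1.2  9.5  3.9] r [-0.06   0.001 -0.   ] f [-0.2  3.9 -6.7] w 0.0156
  ik [ 0.033  0.202 -0.782  0.18  -0.216 -0.272] 0.0
t 7.53 pos [ 549.2 -186.1   97.5] d [-1.2 23.5  3.9] r [-0.06   0.001 -0.   ] f [-0.2  3.9 -6.7] w 0.0156
  ik [ 0.033  0.194 -0.827  0.216 -0.179 -0.309] 0.0
```

>>> jog_arm([
  {"dx": -0.5,"dy": -0.6,"dz": 0,"rx": -0.015,"ry": 0,"rz": 0,"gripper": 1},
  {"dx": -1,"dy": -1.3,"dz": 0,"rx": -0.03,"ry": 0,"rz": 0,"gripper": 1},
  {"dx": -1,"dy": -1.3,"dz": 0,"rx": -0.03,"ry": 0,"rz": 0,"gripper": 1},
  {"dx": -1,"dy": -1.3,"dz": 0,"rx": -0.03,"ry": 0,"rz": 0,"gripper": 1},
  {"dx": -1,"dy": -1.3,"dz": 1,"rx": -0.03,"ry": 0,"rz": 0,"gripper": 1},
  {"dx": -1,"dy": -1.3,"dz": 1,"rx": -0.03,"ry": 0,"rz": 0,"gripper": 1},
  {"dx": -1,"dy": -1.3,"dz": 1,"rx": -0.03,"ry": 0,"rz": 0,"gripper": 1},
  {"dx": -1,"dy": -1.3,"dz": 1,"rx": -0.03,"ry": 0,"rz": 0,"gripper": 1},
])

```text
t: 8.2
eef_pos: [0.5502, -0.1857, 0.0966]
ee_rot: [-2.736, 0.001, -1.642]
force: [0.0, 0.8, -6.6]
width: 0.0156
gripper_force: 50.0
```

```bash
python3 -c "
from fk import *
rp();go(-2,4,3,.03)"
```

```text
t 8.2 hole [-2.8  3.2  7.2] rv [ 0.     0.031 -0.001] f [-2.9  0.8 -6. ] m [0.33 2.66 0.  ] w 0.0156 q [ 0.028  0.195 -0.796  0.216 -0.181 -0.304]
t 8.2 pos [ 550.2 -185.7   96.6] d [-0.7 -0.9  4.2] r [ 0.001  0.    -0.001] f [ 0.   0.8 -6.6] w 0.0156
  ik [ 0.027  0.203 -0.805  0.241 -0.162 -0.328] 0.0
```

>>> jog_arm([
  {"dx": -0.6,"dy": -0.4,"dz": 1,"rx": 0,"ry": 0,"rz": 0,"gripper": 1},
  {"dx": -0.6,"dy": -0.4,"dz": 2,"rx": 0,"ry": 0,"rz": 0,"gripper": 1},
  {"dx": -0.6,"dy": -0.4,"dz": 3,"rx": 0,"ry": 0,"rz": 0,"gripper": 1},
  {"dx": -0.6,"dy": -0.4,"dz": 4,"rx": 0,"ry": 0,"rz": 0,"gripper": 1},
  {"dx": -0.6,"dy": -0.4,"dz": 4,"rx": 0,"ry": 0,"rz": 0,"gripper": 1},
  {"dx": -0.6,"dy": -0.4,"dz": 4,"rx": 0,"ry": 0,"rz": 0,"gripper": 1},
  {"dx": -0.6,"dy": -0.4,"dz": 4,"rx": 0,"ry": 0,"rz": 0,"gripper": 1},
  {"dx": -0.6,"dy": -0.4,"dz": 4,"rx": 0,"ry": 0,"rz": 0,"gripper": 1},
])

```text
t: 8.87
eef_pos: [0.5527, -0.185, 0.0934]
ee_rot: [-2.736, 0.001, -1.642]
force: [-0.6, 0.4, -6.1]
width: 0.0156
gripper_force: 50.0
```

```bash
python3 -c "
from fk import *
rp();go(-2,4,1.6,.03)"
```

```text
t 8.87 hole [-1.9  4.2  3.2] rv [ 0.001  0.03  -0.001] f [-3.2  0.3 -5.2] m [-0.    2.65 -0.  ] w 0.0156 q [ 0.028  0.203 -0.801  0.232 -0.167 -0.32 ]
t 8.87 pos [ 552.7 -185.    93.4] d [0.2 0.  1.6] r [ 0.     0.001 -0.001] f [-0.6  0.4 -6.1] w 0.0156
  ik [ 0.026  0.206 -0.807  0.247 -0.157 -0.333] 0.0
```

>>> jog_arm([
  {"dx": 0,"dy": 0,"dz": 0.5,"rx": 0,"ry": 0,"rz": 0,"gripper": 1},
  {"dx": 0,"dy": 0,"dz": 1,"rx": 0,"ry": 0,"rz": 0,"gripper": 1},
  {"dx": 0,"dy": 0,"dz": 1.5,"rx": 0,"ry": 0,"rz": 0,"gripper": 1},
  {"dx": 0,"dy": 0,"dz": 2,"rx": 0,"ry": 0,"rz": 0,"gripper": 1},
  {"dx": 0,"dy": 0,"dz": 2,"rx": 0,"ry": 0,"rz": 0,"gripper": 1},
  {"dx": 0,"dy": 0,"dz": 2,"rx": 0,"ry": 0,"rz": 0,"gripper": 1},
  {"dx": 0,"dy": 0,"dz": 2,"rx": 0,"ry": 0,"rz": 0,"gripper": 1},
  {"dx": 0,"dy": 0,"dz": 2,"rx": 0,"ry": 0,"rz": 0,"gripper": 1},
])

```text
t: 9.53
eef_pos: [0.5533, -0.185, 0.0918]
ee_rot: [-2.735, 0.001, -1.642]
force: [-5.2, 1.6, -1.5]
width: 0.0155
gripper_force: 50.0
```

```bash
python3 -c "
from fk import *
rp();go(-2,4,1.6,.03)"
```

```text
t 9.53 hole [-2.1  4.2  1.5] rv [ 0.001  0.03  -0.001] f [-5.4  1.2  0.8] m [0.44 2.86 0.12] w 0.0155 q [ 0.027  0.207 -0.805  0.24  -0.159 -0.328]
t 9.53 pos [ 553.3 -185.    91.8] d [ 0.2 -0.1 -0.1] r [ 0.     0.001 -0.001] f [-5.2  1.6 -1.5] w 0.0155
  ik [ 0.026  0.206 -0.807  0.247 -0.157 -0.333] 0.0
```

```bash
python3 -c "
from fk import *
go(-2.1,4,2.0,.04);go(-14,4,2.0,.04);go(-24,4,2.0,.04)"
```

```text
t 9.53 pos [ 553.3 -185.    91.8] d [ 0.2 -0.4 -0.9] r [-0.01   0.001 -0.001] f [-5.2  1.6 -1.5] w 0.0155
  ik [ 0.03   0.207 -0.784  0.208 -0.189 -0.297] 0.0
t 9.53 pos [ 553.3 -185.    91.8] d [ 0.2 11.5 -0.6] r [-0.01   0.001 -0.001] f [-5.2  1.6 -1.5] w 0.0155
  ik [ 0.028  0.201 -0.826  0.25  -0.154 -0.338] 0.0
t 9.53 pos [ 553.3 -185.    91.8] d [ 0.2 21.5 -0.3] r [-0.01   0.001 -0.001] f [-5.2  1.6 -1.5] w 0.0155
  ik [ 0.022  0.195 -0.87   0.312 -0.116 -0.395] 0.0
```

>>> jog_arm([
  {"dx": -0.3,"dy": -0.4,"dz": -0.9,"rx": -0.01,"ry": 0,"rz": 0,"gripper": 1},
  {"dx": -0.3,"dy": 1,"dz": -0.9,"rx": -0.01,"ry": 0,"rz": 0,"gripper": 1},
  {"dx": -0.3,"dy": 3,"dz": -0.8,"rx": -0.01,"ry": 0,"rz": 0,"gripper": 1},
  {"dx": -0.3,"dy": 5,"dz": -0.7,"rx": -0.01,"ry": 0,"rz": 0,"gripper": 1},
  {"dx": -0.3,"dy": 7,"dz": -0.7,"rx": -0.01,"ry": 0,"rz": 0,"gripper": 1},
  {"dx": -0.3,"dy": 9,"dz": -0.6,"rx": -0.01,"ry": 0,"rz": 0,"gripper": 1},
  {"dx": -0.3,"dy": 11,"dz": -0.6,"rx": -0.01,"ry": 0,"rz": 0,"gripper": 1},
  {"dx": -0.3,"dy": 11,"dz": -0.6,"rx": -0.01,"ry": 0,"rz": 0,"gripper": 1},
])

```text
t: 10.2
eef_pos: [0.543, -0.1839, 0.0878]
ee_rot: [-2.745, 0.001, -1.642]
force: [-2.1, 0.9, 0.6]
width: 0.0159
gripper_force: 50.0
```

```bash
python3 -c "
from fk import *
rp();go(-14,4,2.0,.04);go(-22,4,2.0,.04);go(-25,4,2.0,.04)"
```

```text
t 10.2 hole [-13.5   4.5   1.9] rv [ 0.001  0.04  -0.001] f [-1.7  0.7  1.4] m [0.27 1.34 0.09] w 0.0159 q [ 0.029  0.201 -0.823  0.243 -0.156 -0.333]
t 10.2 pos [ 543.  -183.9   87.8] d [ 0.5  0.5 -0.1] r [-0.     0.001 -0.001] f [-2.1  0.9  0.6] w 0.0159
  ik [ 0.028  0.201 -0.826  0.25  -0.154 -0.338] 0.0
t 10.2 pos [ 543.  -183.9   87.8] d [0.5 8.4 0.2] r [-0.     0.001 -0.001] f [-2.1  0.9  0.6] w 0.0159
  ik [ 0.023  0.196 -0.86   0.296 -0.125 -0.381] 0.0
t 10.2 pos [ 543.  -183.9   87.8] d [ 0.5 11.4  0.3] r [-0.     0.001 -0.001] f [-2.1  0.9  0.6] w 0.0159
  ik [ 0.02   0.194 -0.876  0.321 -0.112 -0.403] 0.0
```

Sliding well (stud is in the slot). Continue.

>>> jog_arm([
  {"dx": 0,"dy": 2,"dz": 0,"rx": 0,"ry": 0,"rz": 0,"gripper": 1},
  {"dx": 0,"dy": 4,"dz": 0,"rx": 0,"ry": 0,"rz": 0,"gripper": 1},
  {"dx": 0,"dy": 6,"dz": 0.1,"rx": 0,"ry": 0,"rz": 0,"gripper": 1},
  {"dx": 0,"dy": 8,"dz": 0.1,"rx": 0,"ry": 0,"rz": 0,"gripper": 1},
  {"dx": 0,"dy": 9.5,"dz": 0.2,"rx": 0,"ry": 0,"rz": 0,"gripper": 1},
  {"dx": 0,"dy": 11,"dz": 0.2,"rx": 0,"ry": 0,"rz": 0,"gripper": 1},
  {"dx": 0,"dy": 11,"dz": 0.2,"rx": 0,"ry": 0,"rz": 0,"gripper": 1},
  {"dx": 0,"dy": 11,"dz": 0.2,"rx": 0,"ry": 0,"rz": 0,"gripper": 1},
])

```text
t: 10.87
eef_pos: [0.5326, -0.1833, 0.0831]
ee_rot: [-2.747, 0.001, -1.642]
force: [-2.8, 1.1, 1.3]
width: 0.0159
gripper_force: 50.0
```

```bash
python3 -c "
from fk import *
rp();go(-27,4,2.0,.04);go(-29,4,2.0,.04)"
```

```text
t 10.87 hole [-25.1   4.4   1.9] rv [ 0.001  0.041 -0.001] f [-2.   0.9  2.4] m [0.48 1.47 0.02] w 0.0159 q [ 0.023  0.195 -0.869  0.305 -0.119 -0.39 ]
t 10.87 pos [ 532.6 -183.3   83.1] d [0.4 2.  0.1] r [ 0.001  0.001 -0.001] f [-2.8  1.1  1.3] w 0.0159
  ik [ 0.017  0.193 -0.887  0.342 -0.102 -0.422] 0.0
t 10.87 pos [ 532.6 -183.3   83.1] d [0.4 4.  0.1] r [ 0.001  0.001 -0.001] f [-2.8  1.1  1.3] w 0.0159
  ik [ 0.013  0.191 -0.901  0.371 -0.089 -0.446] 0.0
```

>>> jog_arm([
  {"dx": 0,"dy": 0.6,"dz": 0,"rx": 0,"ry": 0,"rz": 0,"gripper": 1},
  {"dx": 0,"dy": 1.2,"dz": 0,"rx": 0,"ry": 0,"rz": 0,"gripper": 1},
  {"dx": 0,"dy": 1.8,"dz": 0,"rx": 0,"ry": 0,"rz": 0,"gripper": 1},
  {"dx": 0,"dy": 2.4,"dz": 0,"rx": 0,"ry": 0,"rz": 0,"gripper": 1},
  {"dx": 0,"dy": 3,"dz": 0,"rx": 0,"ry": 0,"rz": 0,"gripper": 1},
  {"dx": 0,"dy": 3,"dz": 0,"rx": 0,"ry": 0,"rz": 0,"gripper": 1},
  {"dx": 0,"dy": 3,"dz": 0,"rx": 0,"ry": 0,"rz": 0,"gripper": 1},
  {"dx": 0,"dy": 3,"dz": 0,"rx": 0,"ry": 0,"rz": 0,"gripper": 1},
])

```text
t: 11.53
eef_pos: [0.5301, -0.1831, 0.082]
ee_rot: [-2.746, 0.001, -1.642]
force: [-0.8, 0.3, -0.4]
width: 0.0156
gripper_force: 50.0
```

```bash
python3 -c "
from fk import *
rp()"
```

```text
t 11.53 hole [-27.8   4.5   2. ] rv [ 0.001  0.041 -0.001] f [-0.9  0.2 -0.1] m [0.11 1.32 0.05] w 0.0156 q [ 0.02   0.193 -0.885  0.332 -0.105 -0.414]
```

>>> jog_arm([
  {"dx": 0,"dy": 0.5,"dz": 0,"rx": 0,"ry": 0,"rz": 0,"gripper": 1},
  {"dx": 0,"dy": 1,"dz": 0,"rx": 0,"ry": 0,"rz": 0,"gripper": 1},
  {"dx": 0,"dy": 1.5,"dz": 0,"rx": 0,"ry": 0,"rz": 0,"gripper": 1},
  {"dx": 0,"dy": 2,"dz": 0,"rx": 0,"ry": 0,"rz": 0,"gripper": 1},
  {"dx": 0,"dy": 2.5,"dz": 0,"rx": 0,"ry": 0,"rz": 0,"gripper": 1},
  {"dx": 0,"dy": 2.5,"dz": 0,"rx": 0,"ry": 0,"rz": 0,"gripper": 1},
  {"dx": 0,"dy": 2.5,"dz": 0,"rx": 0,"ry": 0,"rz": 0,"gripper": 1},
  {"dx": 0,"dy": 2.5,"dz": 0,"rx": 0,"ry": 0,"rz": 0,"gripper": 1},
])

```text
t: 12.2
eef_pos: [0.5288, -0.1828, 0.0816]
ee_rot: [-2.745, 0.001, -1.642]
force: [4.9, -1.3, -1.5]
width: 0.0157
gripper_force: 50.0
```

```bash
python3 -c "
from fk import *
rp();go(-30,4.5,2,.045)"
```

```text
t 12.2 hole [-29.1   4.7   2.2] rv [ 0.001  0.039 -0.001] f [ 3.9 -0.9 -3.4] m [-0.38  0.09 -0.09] w 0.0157 q [ 0.015  0.191 -0.9    0.363 -0.091 -0.442]
t 12.2 pos [ 528.8 -182.8   81.6] d [0.2 0.7 0. ] r [-0.006  0.001 -0.001] f [ 4.9 -1.3 -1.5] w 0.0157
  ik [ 0.022  0.192 -0.884  0.326 -0.11  -0.409] 0.0
```

>>> jog_arm([
  {"dx": 0,"dy": 0.5,"dz": 0,"rx": -0.005,"ry": 0,"rz": 0,"gripper": 1},
  {"dx": 0,"dy": 1,"dz": 0,"rx": -0.005,"ry": 0,"rz": 0,"gripper": 1},
  {"dx": 0,"dy": 1.5,"dz": 0,"rx": -0.005,"ry": 0,"rz": 0,"gripper": 1},
  {"dx": 0,"dy": 2,"dz": 0,"rx": -0.005,"ry": 0,"rz": 0,"gripper": 1},
  {"dx": 0,"dy": 2,"dz": 0,"rx": -0.005,"ry": 0,"rz": 0,"gripper": 1},
  {"dx": 0,"dy": 2,"dz": 0,"rx": -0.005,"ry": 0,"rz": 0,"gripper": 1},
  {"dx": 0,"dy": 2,"dz": 0,"rx": -0.005,"ry": 0,"rz": 0,"gripper": 1},
  {"dx": 0,"dy": 2,"dz": 0,"rx": -0.005,"ry": 0,"rz": 0,"gripper": 1},
])

```text
t: 12.87
eef_pos: [0.5286, -0.1825, 0.0817]
ee_rot: [-2.747, 0.002, -1.641]
force: [9.2, -3.5, -2.3]
width: 0.0158
gripper_force: 50.0
```

```bash
python3 -c "
from fk import *
rp();go(-30,4.5,2,.045)"
```

```text
t 12.87 hole [-29.3   5.    2.4] rv [ 0.002  0.041 -0.   ] f [ 7.6 -2.9 -6.1] m [-1.01 -1.36 -0.18] w 0.0158 q [ 0.021  0.191 -0.886  0.327 -0.105 -0.411]
t 12.87 pos [ 528.6 -182.5   81.7] d [0.5 0.5 0.3] r [-0.004  0.002 -0.   ] f [ 9.2 -3.5 -2.3] w 0.0158
  ik [ 0.022  0.192 -0.884  0.326 -0.11  -0.409] 0.0
```

>>> jog_arm([
  {"dx": 0,"dy": 0,"dz": 0,"rx": 0,"ry": 0,"rz": 0,"gripper": 0.7},
  {"dx": 0,"dy": 0,"dz": 0,"rx": 0,"ry": 0,"rz": 0,"gripper": 0.6},
  {"dx": 0,"dy": 0,"dz": 0,"rx": 0,"ry": 0,"rz": 0,"gripper": 0.5},
  {"dx": 0,"dy": 0,"dz": 0,"rx": 0,"ry": 0,"rz": 0,"gripper": 0.5},
  {"dx": 0,"dy": 0,"dz": 0,"rx": 0,"ry": 0,"rz": 0,"gripper": 0.5},
  {"dx": 0,"dy": 0,"dz": 0,"rx": 0,"ry": 0,"rz": 0,"gripper": 0.5},
  {"dx": 0,"dy": 0,"dz": 0,"rx": 0,"ry": 0,"rz": 0,"gripper": 0.5},
  {"dx": 0,"dy": 0,"dz": 0,"rx": 0,"ry": 0,"rz": 0,"gripper": 0.5},
])

```text
t: 13.53
eef_pos: [0.5261, -0.1828, 0.0804]
ee_rot: [-2.751, 0.001, -1.642]
force: [0.3, 0.6, -0.1]
width: 0.0434
gripper_force: 0.0
```

```bash
python3 -c "
from fk import *
rp();go(-29,5,120,.04)"
```

```text
t 13.53 hole [-32.3   4.5   2. ] rv [ 0.001  0.046 -0.001] f [ 0.1  0.7 -0.2] m [0.02 1.41 0.04] w 0.0434 q [ 0.021  0.191 -0.889  0.326 -0.107 -0.41 ]
t 13.53 pos [ 526.1 -182.8   80.4] d [  -0.6    2.3 -117.7] r [ 0.006  0.001 -0.001] f [ 0.3  0.6 -0.1] w 0.0434
  ik [ 0.064 -0.062 -0.763  0.112 -0.48  -0.224] 0.0
```

>>> jog_arm([
  {"dx": 0,"dy": -3,"dz": -5,"rx": 0,"ry": 0,"rz": 0,"gripper": 0.4},
  {"dx": 0,"dy": -3,"dz": -15,"rx": 0,"ry": 0,"rz": 0,"gripper": 0.3},
  {"dx": 0,"dy": -3,"dz": -30,"rx": 0,"ry": 0,"rz": 0,"gripper": 0.3},
  {"dx": 0,"dy": -3,"dz": -50,"rx": 0,"ry": 0,"rz": 0,"gripper": 0.3},
  {"dx": 0,"dy": -3,"dz": -75,"rx": 0,"ry": 0,"rz": 0,"gripper": 0.3},
  {"dx": 0,"dy": -3,"dz": -100,"rx": 0,"ry": 0,"rz": 0,"gripper": 0.3},
  {"dx": 0,"dy": -3,"dz": -118,"rx": 0,"ry": 0,"rz": 0,"gripper": 0.3},
  {"dx": 0,"dy": -3,"dz": -118,"rx": 0,"ry": 0,"rz": 0,"gripper": 0.3},
])

```text
t: 14.2
eef_pos: [0.4849, -0.1798, 0.1947]
ee_rot: [-2.745, 0.001, -1.642]
force: [-0.0, 0.5, -0.4]
width: 0.0613
gripper_force: 0.0
```

```bash
python3 -c "
from fk import *
rp()
for n in('side','top'):
    f=arm.grab_frame(n);pickle.dump(f,open(f'{n}2.pkl','wb'))
T=pickle.load(open('top2.pkl','rb'));S=pickle.load(open('side2.pkl','rb'))
a=cv2.resize(T['frame'][130:250,340:460,::-1],None,fx=4,fy=4,interpolation=cv2.INTER_CUBIC)
b=cv2.resize(S['frame'][90:210,280:360,::-1],None,fx=4,fy=4,interpolation=cv2.INTER_CUBIC)
cv2.imwrite('pics/e1.png',np.hstack([a,b]))"
```

```text
t 14.2 hole [-21.1   4.6 123.4] rv [ 0.001  0.039 -0.001] f [-0.2  0.5 -0.3] m [-0.04  1.25 -0.01] w 0.0613 q [ 0.059 -0.06  -0.74   0.102 -0.499 -0.21 ]
```

View pics/e1.png

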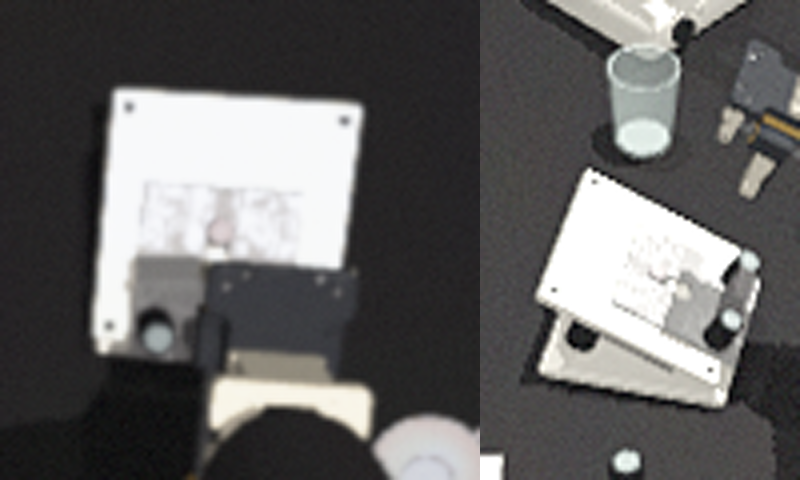

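```bash
python3 -c "
from fk import *
T=pickle.load(open('top2.pkl','rb'));S=pickle.load(open('side2.pkl','rb'));n=P[:,2]
L=lambda a,o:(np.array(a)+.5)/4-.5+o
print((((hit(T,L([(145,183),(302,190),(140,250)],[340,130]),O+n*.005,n)-O)@P)*1e3).round(1).tolist())
print((((hit(T,L([(219,231)],[340,130]),O+n*.012,n)-O)@P)*1e3).round(1).tolist())
# plane fit of depth on the plate, in panel frame
V=np.array(T['view']);pts=[]
for r in range(178,192):
  for c in range(377,413):
    z=T['z_map'][r,c]
    if z>0:
      o,d=rays(T,[(c,r)]);pts.append(((o+d[0]*z/1.0)-O)@P)
p=np.array(pts)*1e3;p=p[np.abs(p[:,2]-5)<6]
A=np.c_[p[:,:2],np.ones(len(p))];k=np.linalg.lstsq(A,p[:,2],rcond=None)[0];print(len(p),k.round(3),p[:,2].mean())
"
```

```text
[[26.1, 55.2, 5.0], [28.3, -47.3, 5.0], [-19.6, 54.3, 5.0]]
[[-1.3, 4.6, 12.0]]
478 [6.000e-03 1.000e-03 5.434e+00] 5.469781595771968
```

```bash
python3 -c "
from station import arm
print(arm.job_done())"
```

```text
the job is handed in; nothing more can be done
None
```

I hung the carrier on the stud, slid it fully home and released it; the last camera check shows it flat (about 0.006 rad) and straight (about 0.02 rad), slot end about 1 mm along and 4 mm across from the panel's origin, and I handed the job in at about 14 s (no verdict was returned).

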